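Check a bored carving blank with the right gauge rod and show the tip

ROBOT

A 6-joint arm with a two-finger parallel gripper is mounted at the origin on the work surface. World frame = base frame: x ahead of the robot, y to its left, z up, the work surface at z = 0. Lengths are in mm, angles in rad, forces in N, time in s.
With the tool pointing down it reaches from about 250 to 800 mm from the base axis. Payload 3.9 kg.
Tool frame: the origin (TCP) lies between the finger pads; the fingertips stand 8 mm ahead of it and the grasp point (between the pads) lies 11 mm behind it; z points along the fingers, y is the direction in which the jaws open and shut (so a half turn about z gives the same grasp; the last joint's range is limited). The gripper opens to 85 mm and grips with 20 to 120 N. Pads are 22 mm wide; open, the fingers measure 114 mm over their backs; the gripper's body (76 mm by 85 mm) begins 54 mm behind the grasp point. The pads swing forward as they close: fully open they stand 13 mm farther back than shut.
Start: joints at [1.295, 0.26, -0.138, 1.173, 0, 1.571], TCP at [142.962, 505.151, 239.304] pointing down, gripper open.
Joint ranges: [-2.78, 2.78], [-0.83, 1.72], [-1.28, 1.37], [-1.9, 2.12], [-1.57, 1.48], [-3.14, 3.14]. Speed limits (rad/s): [2.57, 2.57, 3.14, 3.14, 3.14, 3.14].

INTERFACE

Orientations are given as a 3x3 rotation matrix whose columns are the frame's x, y, z axes.
In Python, from bench import r gives the robot as it stands.
- The arm moves only by the shell command python3 -m handwheel 'ROWS' [FORCE]. ROWS is JSON, a list of rows, each a list of 3 entries, a list of its own where there are three numbers: the shift along the tool's x, y, z in cm, then the turn, a rotation vector about the tool's x, y, z in degrees, then the opening, from 0 (shut) to 1 (fully open). A call has 1 to 12 rows; each row shifts and turns the pose as measured when the row begins, along the tool's axes as they then stand; what a row does not reach is not made up. A row lasts 1/12 s, in which the tool goes at most 41.7 mm and 7.16 degrees, less where a joint would pass 70% of its speed; a pose out of reach is approached as far as the arm can. A call is refused whole if a number of a shift passes 4.17 or a number of a turn 7.16, either way. A call with a gripper value outside its range is refused whole. The fingers move at their own pace and stop on an object; FORCE is the grip in N (left out, the last holds). Time passes only in rows, so rows that do not move let the fingers close. It gives the time, the measured TCP pose, the force and the opening at its end, in the units of the state.
- r.observe(): the state, without advancing time (a new reading comes with each control period).
- r.get_image(name): name is "scene" or "top" or "wrist"; returns (picture, depth): 480x640x3 uint8, blue, green, red; 480x640 float32, mm along the optical axis (not along the pixel's ray), 0 where there is no reading.
- r.camera_info(name): a dict with "camera_matrix" (3x3 intrinsics, pixels), "origin" and "attitude" of the camera in the world. Camera axes: x right, y up, looking along -z (the intrinsics and any distortion apply to the point x, -y, -z); pixel columns grow to the right and rows downward; lengths in mm; the calibration is good to about 2 mm. A picture is of the moment at which its call begins: read the wrist's pose just before it. camera_info takes no time and is no camera call; for the wrist camera it gives the pose at the moment of the call.
- r.sign_off(): hands the job in, once; it reports no verdict.
The state is a dict: "time_s": time; "joint_pos": joint angles; "joint_velocities": joint speeds; "tau": joint torques, N m; "tcp_pos": TCP position; "orientation": TCP orientation; "ft_force": force on the tool from outside, world axes, zero at the start; "moment": the same for the moment, N m; "grip_width": opening from 0.0 (shut) to 1.0 (fully open).
Only numpy, scipy, OpenCV 4.12 (cv2) and the standard library are available. Lean on these libraries where they do the work, as an engineer would, in place of code of your own. Each camera call takes 0.05 s, during which the arm holds its last target.

TASK

From the rack take the gauge rod with the thickest shaft that still fits the steel guide tube in the carving blank (the middle-sized of the three), push it into the tube until its collar stops fully home on the rim, then draw it right out again. Finish still holding the rod up in the gripper, clear of the blank and the rack, level and still, with the tip over the centre of the white reading plate about 15 cm above the bench. Leave the other two rods in the rack and do not disturb the offcut, gouge and tin.

Things in the scene. Friction and masses are not known exactly. Their poses are not given: they have to be found in the camera images.
- gauge_medium: The middle-sized of 3 look-alike gauge rods: steel shaft 14 mm across, 90 long, tip bevelled 3 x 5 mm; steel collar 34 across; round wooden handle 24 across. The one that suits the tube. Starts level in the rack, axis 45 mm up, tip to the robot. Origin on the axis at the collar's front (seating) face, x to the tip: tip x = 90, collar -8 to 0, handle -128 to -8, balance -65 to -40 mm. 0.14-0.24 kg.
- gauge_medium_tip (a point): Centre of the end face of the medium gauge's shaft, at x = 90 mm of its body.
- gauge_medium_grip (a point): On the handle's axis at x = -66 mm of the medium gauge: the place to grip, free from both sides between the two rows of cradles.
- gauge_thin: The thinnest of 3 look-alike gauge rods: steel shaft 8 mm across, 90 long, tip bevelled 3 x 5 mm; steel collar 34 across; round wooden handle 24 across. Goes loosely into the tube; not wanted. Stays in the rack. Origin on the axis at the collar's front (seating) face, x to the tip: tip x = 90, collar -8 to 0, handle -128 to -8, balance -65 to -40 mm. 0.14-0.24 kg.
- gauge_thick: The thickest of 3 look-alike gauge rods: steel shaft 20 mm across, 90 long, tip bevelled 3 x 5 mm; steel collar 34 across; round wooden handle 24 across. Does not enter the tube. Stays in the rack. Origin on the axis at the collar's front (seating) face, x to the tip: tip x = 90, collar -8 to 0, handle -128 to -8, balance -65 to -40 mm. 0.14-0.24 kg.
- rack: Fixed wooden rack: base 120 (x) by 220 mm (y), 6 thick; two rows of V cradles at x = -36 and +36 mm (12 thick, up to 46 high, 60 mm clear between rows) carry three rods by their handles at y = -75, 0, 75 mm in any order, tips to the rack's -x. Origin under its centre on the bench, x roughly away from the robot.
- blank: Fixed light wooden carving blank, 70 x 70 x 110 mm, on a sloping wooden jig (base 170 x 100 mm): its long axis rises 30 degrees towards its own x. Origin on the bench under the jig; top of the blank about 0.14 m above the bench. The guide tube stands out of its upper end face.
- guide_tube: Fixed steel tube in the blank, 30 mm outside, round bore 17.5 mm across, 125 deep, its last 15 mm standing out of the blank. Origin: centre of the mouth (rim plane), 115 mm above the bench. z points out along the bore: away from the robot, 30 degrees upward. A rod enters along -z and is home when its collar's front face meets the rim (z = 0).
- reading_plate: Fixed round reading plate, 90 mm across, 7 mm high, dark rim and white face. Origin under its centre on the bench.
- plate_centre (a point): Centre of the reading plate's white face (marked by a dark dot), 7 mm above the bench.
- offcut: Bystander: loose light wooden offcut 50 x 75 x 30 mm lying on the bench, origin under its centre.
- gouge: Bystander: loose carving gouge lying on the bench, 230 mm long, 24 mm high, origin under the joint of handle and blade, x towards the blade.
- wax_tin: Bystander: loose round metal tin 70 mm across, 45 mm high, origin under its centre.
There are look-alikes about, which are no part of the job. Of the things that look like the reading_plate, the middle-sized one is meant.

How it is judged:
By the outcome, as a careful person would: the job done as asked, in the order asked, and still so for the second after the job is handed in, while the arm keeps its last pose, push and grip.
It also fails if it takes over 54 s, if anything falls off the work surface, if the arm or the gripper's body presses on something with over 40 N, if the wrist force passes 120 N, or if a joint passes its speed limit or range.

## Working session

There is one attempt and no reset: what is moved stays moved. The work goes in short steps, Python scripts to look and compute and a shell command to move; the robot and the scene stay as the last step left them, time stands still between calls to the robot, and variables do not carry over. Pictures are saved under pics/ and viewed, and the job is handed in when it is done.

```bash
ls; mkdir -p pics; python3 - <<'E'
from bench import r
import cv2,numpy as np
s=r.observe();print(s)
for n in("scene","top"):
    im,d=r.get_image(n);cv2.imwrite(f"pics/{n}0.png",im);np.savez(f"{n}0.npz",d=d,im=im,**{k:np.array(v) for k,v in r.camera_info(n).items()})
    print(n,r.camera_info(n))
E
```

```text
pics
{'time_s': 0.0, 'joint_pos': array([ 1.29499772e+00,  2.60672488e-01, -1.39397153e-01,  1.17270333e+00,
       -8.78105763e-06,  1.57080484e+00]), 'joint_velocities': array([-0.0004377 , -0.00131184,  0.00091496,  0.0016784 , -0.00107896,
       -0.00113409]), 'tau': array([-1.78334452e-03, -4.05678892e+01,  2.53923243e+01,  1.87961420e-02,
       -1.31161669e-04,  5.71208062e-06]), 'tcp_pos': array([142.78276248, 504.50306705, 238.46031707]), 'orientation': array([[-9.62205720e-01,  2.72323102e-01, -5.29820134e-04],
       [ 2.72323618e-01,  9.62203835e-01, -1.90432916e-03],
       [-8.79786140e-06, -1.97663895e-03, -9.99998046e-01]]), 'ft_force': array([ 0.03676507, -0.51383835,  0.01234357]), 'moment': array([0.00271345, 0.01661298, 0.01639081]), 'grip_width': 1.001509014447517}
scene {'camera_matrix': array([[474.03797902,   0.        , 308.58594168],
       [  0.        , 474.03797902, 236.07473444],
       [  0.        ,   0.        ,   1.        ]]), 'origin': array([1105.91375407,  -85.34357338,  947.0123879 ]), 'attitude': array([[ 0.16115787, -0.82493826,  0.54176102],
       [ 0.98687663,  0.14033462, -0.07987939],
       [-0.01013226,  0.54752448,  0.83672832]])}
top {'camera_matrix': array([[599.26551944,   0.        , 311.24263135],
       [  0.        , 599.26551944, 237.70706531],
       [  0.        ,   0.        ,   1.        ]]), 'origin': array([ 371.30534394,   19.29134626, 1573.38402876]), 'attitude': array([[-0.00307309,  0.99377787, -0.11133775],
       [-0.99988688, -0.00141435,  0.01497414],
       [ 0.0147235 ,  0.11137118,  0.9936698 ]])}
```

View pics/scene0.png

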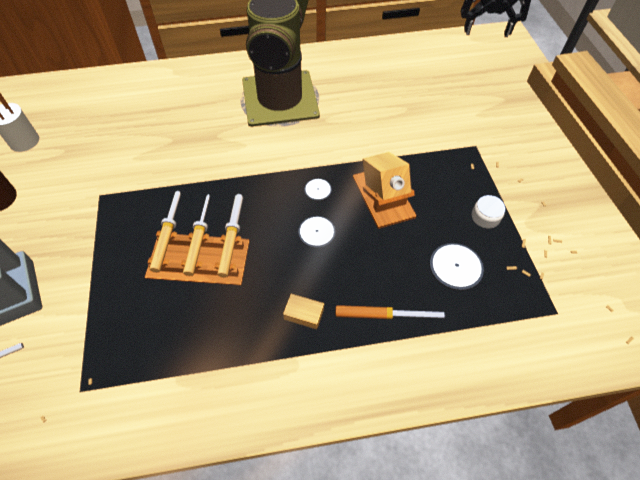

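View pics/top0.png

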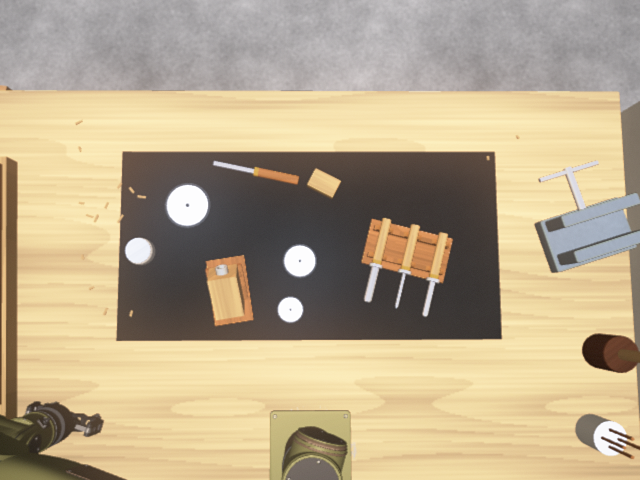

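```bash
cat > h.py <<'E'
import numpy as np,cv2
def load(n):
    z=np.load(n);return {k:z[k] for k in z.files}
def ray(c,u,v):
    K=c['camera_matrix'];R=c['attitude']
    d=R@np.array([(u-K[0,2])/K[0,0],-(v-K[1,2])/K[1,1],-1.]);return c['origin'],d
def atz(c,u,v,z):
    o,d=ray(c,u,v);return o+d*(z-o[2])/d[2]
def dep(c,u,v):
    o,d=ray(c,u,v);return o+d*c['d'][int(round(v)),int(round(u))]
def proj(c,p):
    q=c['attitude'].T@(np.asarray(p)-c['origin']);K=c['camera_matrix']
    return K[0,2]+K[0,0]*q[0]/-q[2],K[1,2]-K[1,1]*q[1]/-q[2]
E
python3 - <<'E'
import cv2
from h import *
a=cv2.imread('pics/scene0.png');b=cv2.imread('pics/top0.png')
x=cv2.resize(a[180:290,135:265],None,fx=6,fy=5.4,interpolation=cv2.INTER_CUBIC) 
cv2.imwrite('pics/s_rack.png',cv2.resize(a[180:290,135:265],None,fx=5,fy=5,interpolation=cv2.INTER_CUBIC))
cv2.imwrite('pics/t_rack.png',cv2.resize(b[210:325,350:465],None,fx=5,fy=5,interpolation=cv2.INTER_CUBIC))
cv2.imwrite('pics/t_left.png',cv2.resize(b[230:335,190:330],None,fx=5,fy=5,interpolation=cv2.INTER_CUBIC))
cv2.imwrite('pics/s_bl.png',cv2.resize(a[140:250,295:425],None,fx=5,fy=5,interpolation=cv2.INTER_CUBIC))
E
```

```text
(no output)
```

View pics/s_rack.png

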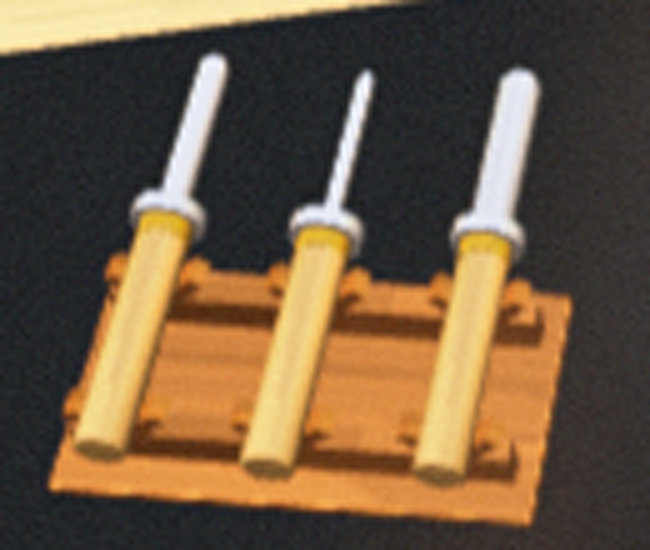

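View pics/t_rack.png

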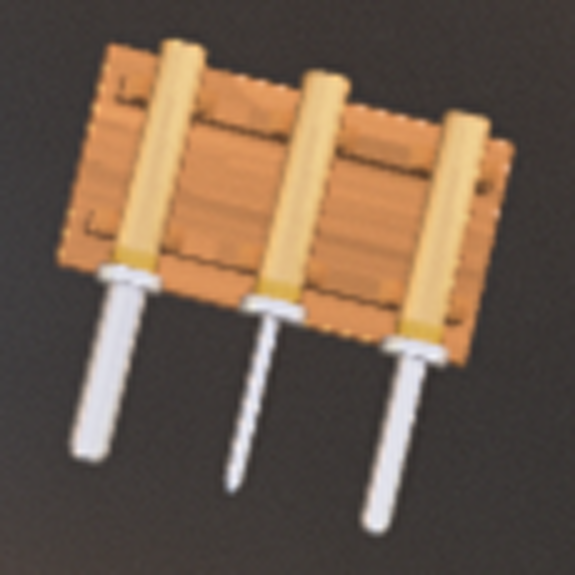

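View pics/t_left.png

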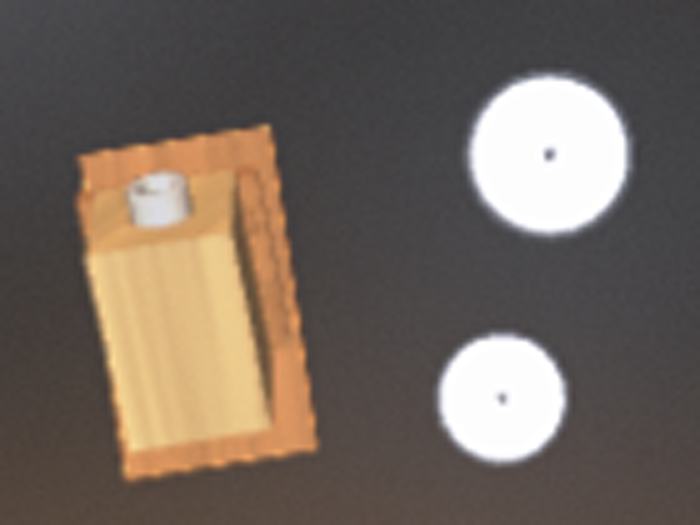

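View pics/s_bl.png

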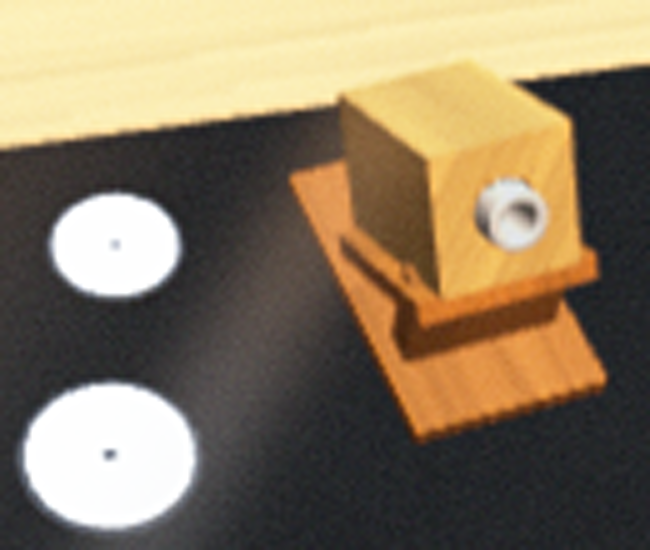

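```bash
python3 - <<'E'
from h import *
np.set_printoptions(precision=1,suppress=True)
t=load('top0.npz');s=load('scene0.npz')
T=lambda x,y,ox,oy:((x+.5)/5-.5+ox,(y+.5)/5-.5+oy)
for nm,x,y,z in[('rear',468,118,45),('collar mid',415,350,45),('tip',376,528,45),('rear thick',183,48,45),('tip thick',88,455,45)]:
    print(nm,atz(t,*T(x,y,350,210),z),dep(t,*T(x,y,350,210)))
for nm,x,y,z in[('rear',102,452,42),('tip',213,60,45),('collarf',172,200,45)]:
    print('s',nm,atz(s,*T(x,y,135,180),z),dep(s,*T(x,y,135,180)))
print('plate',atz(t,*T(549,155,190,230),7),atz(s,*T(110,455,295,140),7))
print('mouth',atz(t,*T(157,185,190,230),115),atz(s,*T(521,216,295,140),115))
# base corners
for x,y in[(272,125),(78,156),(127,480),(316,448)]:print('base',atz(t,*T(x,y,190,230),10))
# block top edge depth
for x,y in[(95,255),(233,235),(135,445),(272,428),(90,200),(235,175)]:print('blk',dep(t,*T(x,y,190,230)))
E
```

```text
rear [ 553.8 -343.9   45. ] [ 552.6 -341.6   54.5]
collar mid [ 434.4 -313.4   45. ] [ 434.  -311.3   54.7]
tip [ 344.3 -291.3   45. ] [ 344.4 -290.5   48.8]
rear thick [ 590.3 -197.3   45. ] [ 588.7 -195.8   56.1]
tip thick [ 381.6 -145.4   45. ] [ 381.6 -145.9   40.2]
s rear [ 551.1 -344.5   42. ] [ 553.  -343.6   45.1]
s tip [ 340.8 -293.4   45. ] [ 346.3 -291.9   51.5]
s collarf [ 421.8 -313.2   45. ] [ 432.6 -309.6   59.3]
plate [486.5  26.9   7. ] [485.1  25.8   7. ]
mouth [464.4 216.9 115. ] [459.5 218.1 115. ]
base [502.3 171.6  10. ]
base [486.3 272.4  10. ]
base [318.9 244.5  10. ]
base [334.9 147.3  10. ]
blk [429.6 243.  136.9]
blk [439.  177.6 135. ]
blk [338.3 230.7  79.7]
blk [346.4 163.6  77.6]
blk [459.5 255.7  74.1]
blk [471.9 183.6  74.1]
```

Candidates (top image): rods at (370,283) thick, (400,290) thin, (430,297) medium. In the crops the right-hand one has the middle shaft width, so it is the one I want. Plates: (290,309) small, (300,261) middle (the one meant), (187,205) large. Now moving towards the rack.

```bash
python3 -m handwheel '[[[-2.3,-2.9,0],[0,0,-0.1],1],[[-2.3,-2.9,0],[0,0,-0.1],1],[[-2.3,-2.9,0],[0,0,-0.1],1],[[-2.3,-2.9,0],[0,0,-0.1],1],[[-2.3,-2.9,0],[0,0,-0.1],1],[[-2.3,-2.9,0],[0,0,-0.1],1]]'
python3 - <<'E'
from bench import r
import cv2,numpy as np
c=r.camera_info("wrist");im,d=r.get_image("wrist");cv2.imwrite("pics/w1.png",im)
np.savez("w1.npz",d=d,im=im,**{k:np.array(v) for k,v in c.items()});print(c,r.observe()['tcp_pos'])
E
```

```text
time_s: 0.6
tcp_pos: [229.7, 299.0, 234.4]
orientation: [[-0.968, 0.25, -0.002], [0.25, 0.968, -0.002], [0.002, -0.003, -1.0]]
ft_force: [1.2, -0.6, -0.3]
grip_width: 0.999
{'camera_matrix': array([[357.0678689 ,   0.        , 318.83797559],
       [  0.        , 357.0678689 , 240.33674331],
       [  0.        ,   0.        ,   1.        ]]), 'origin': array([162.62190564, 316.79638328, 369.00791246]), 'attitude': array([[ 0.24997332, -0.9309755 , -0.26607886],
       [ 0.96824854,  0.23954004,  0.07152163],
       [-0.00284835, -0.27550897,  0.96129428]])} [230.61906043 292.30023197 234.06184146]
```

View pics/w1.png

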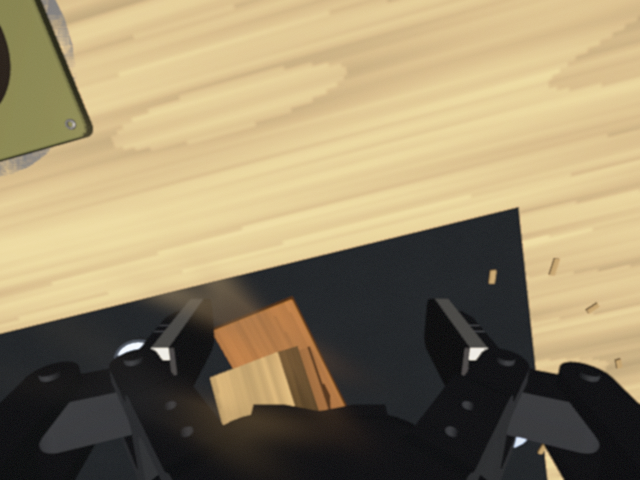

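The wrist camera looks from the robot side: the blank is at (270,370), the fingers left and right. Continuing.

```bash
python3 -m handwheel '[[[-2.4,-3.1,0.3],[0,0,0],1],[[-2.4,-3.1,0.3],[0,0,0],1],[[-2.4,-3.1,0.3],[0,0,0],1],[[-2.4,-3.1,0.3],[0,0,0],1],[[-2.4,-3.1,0.3],[0,0,0],1],[[-2.4,-3.1,0.3],[0,0,0],1],[[-2.4,-3.1,0.3],[0,0,0],1],[[-2.4,-3.1,0.3],[0,0,0],1],[[-2.4,-3.1,0.3],[0,0,0],1],[[-2.4,-3.1,0.3],[0,0,0],1],[[-2.4,-3.1,0.3],[0,0,0],1],[[-2.4,-3.1,0.3],[0,0,0],1]]'
cat > rel.py <<'E'
import sys,numpy as np
from bench import r
from scipy.spatial.transform import Rotation as Ro
# target tcp pos, tool x yaw deg, pitch deg (tip down)
def go(p,yaw,pitch):
    s=r.observe();R=np.array(s['orientation']);
    y=np.radians(yaw);q=np.radians(pitch)
    h=np.array([np.cos(y),np.sin(y),0]);k=np.array([0,0,1.])
    tx=h*np.cos(q)-k*np.sin(q);tz=-k*np.cos(q)-h*np.sin(q);ty=np.cross(tz,tx)
    Rt=np.array([tx,ty,tz]).T
    d=R.T@(np.array(p)-s['tcp_pos'])/10
    w=np.degrees(Ro.from_matrix(R.T@Rt).as_rotvec())
    np.set_printoptions(precision=2,suppress=True)
    print('t',s['time_s'],'shift cm',d,'turn',w,'at',s['tcp_pos'],'F',s['ft_force'],'g',s['grip_width'],'j',s['joint_pos'])
if __name__=='__main__':
    a=[float(v) for v in sys.argv[1:]];go(a[:3],a[3],a[4])
E
python3 rel.py 495 -330 150 165.9 0
```

```text
time_s: 1.65
tcp_pos: [416.4, -150.4, 199.2]
orientation: [[-0.969, 0.248, 0.002], [0.248, 0.969, -0.003], [-0.002, -0.002, -1.0]]
ft_force: [0.8, 1.0, -0.0]
grip_width: 1.004
t 1.65 shift cm [-12.06 -15.44   4.98] turn [-0.13  0.14 -0.26] at [ 416.41 -150.43  199.15] F [ 0.84  0.99 -0.05] g 1.0042316592758647 j [-0.35  0.14 -0.4   1.03 -0.   -0.09]
```

```bash
python3 -m handwheel '[[[-2.4,-3.1,1],[0,0,0],1],[[-2.4,-3.1,1],[0,0,0],1],[[-2.4,-3,1],[0,0,-0.1],1],[[-2.2,-2.8,0.8],[0,0,-0.1],1],[[-1.4,-1.6,0.5],[0,0,0],1],[[0,0,0],[0,0,0],1],[[0,0,0],[0,0,0],1]]'
python3 rel.py 495 -330 150 165.9 0
python3 - <<'E'
from bench import r
import cv2,numpy as np
c=r.camera_info("wrist");im,d=r.get_image("wrist");cv2.imwrite("pics/w2.png",im)
np.savez("w2.npz",d=d,im=im,**{k:np.array(v) for k,v in c.items()})
E
```

```text
time_s: 2.23
tcp_pos: [491.0, -323.7, 150.4]
orientation: [[-0.967, 0.256, 0.002], [0.256, 0.967, -0.003], [-0.002, -0.002, -1.0]]
ft_force: [-0.6, -0.2, -0.8]
grip_width: 1.0
t 2.2333 shift cm [-0.55 -0.51  0.04] turn [-0.13  0.13 -0.72] at [ 491.02 -323.69  150.39] F [-0.62 -0.16 -0.85] g 1.000492466490077 j [-0.58  0.41 -0.15  1.01 -0.   -0.32]
```

View pics/w2.png

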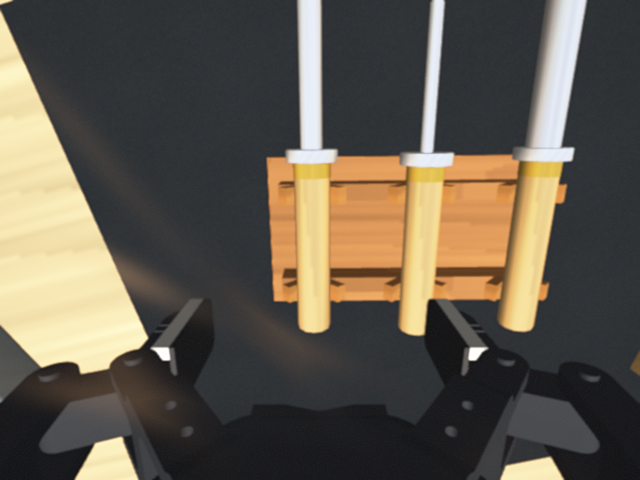

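Left rod: shaft 23 px against a 52 px collar at (311,156), so about 15 mm, medium. Middle is 12/52 (8 mm), right is 36/60 (20 mm). The choice is confirmed.

```bash
python3 - <<'E'
from h import *
np.set_printoptions(precision=1,suppress=True)
w=load('w2.npz')
for u,v,z in[(314,326,45),(313,250,45),(312,180,45),(311.5,149,45),(310.5,10,45),(313,327,45)]:
    print(u,v,atz(w,u,v,z), dep(w,u,v))
E
```

```text
314 326 [ 554.7 -344.4   45. ] [ 548.1 -342.5   57.2]
313 250 [ 496.6 -329.6   45. ] [ 493.3 -328.5   56. ]
312 180 [ 449.2 -317.5   45. ] [ 447.8 -316.8   57.4]
311.5 149 [ 429.8 -312.5   45. ] [ 429.6 -312.3   52.6]
310.5 10 [ 353.  -292.4   45. ] [ 355.  -292.7   51.6]
313 327 [ 555.3 -345.4   45. ] [ 548.4 -343.3   57.7]
```

```bash
python3 -m handwheel '[[[-0.4,-0.4,0],[0,0,-0.5],0.6],[[-0.15,-0.15,0],[0,0,-0.3],0.6],[[0,0,0.8],[0,0,0],0.6],[[0,0,1.6],[0,0,0],0.6],[[0,0,1.6],[0,0,0],0.6],[[0,0,1.6],[0,0,0],0.6]]' 60
python3 rel.py 495 -329.3 34 165.9 0
```

```text
time_s: 2.78
tcp_pos: [497.4, -327.1, 97.8]
orientation: [[-0.972, 0.235, 0.009], [0.235, 0.972, -0.007], [-0.01, -0.005, -1.0]]
ft_force: [0.2, -0.9, 0.2]
grip_width: 0.597
t 2.7833 shift cm [ 0.25 -0.24  6.38] turn [-0.26  0.6   0.53] at [ 497.39 -327.1    97.82] F [ 0.23 -0.88  0.22] g 0.5971232351110137 j [-0.58  0.46 -0.22  0.88 -0.   -0.34]
```

```bash
python3 -m handwheel '[[[0.1,-0.1,1.2],[0,0.3,0.2],0.6],[[0.1,-0.1,1.2],[0,0.3,0.2],0.6],[[0.1,0,1.2],[0,0,0],0.6],[[0,0,0.8],[0,0,0],0.6],[[0,0,0],[0,0,0],0.6]]'
python3 rel.py 495 -329.3 34 165.9 0
```

```text
time_s: 3.2
tcp_pos: [491.2, -324.3, 48.1]
orientation: [[-0.971, 0.239, -0.007], [0.239, 0.971, -0.001], [0.006, -0.003, -1.0]]
ft_force: [0.5, -0.1, -0.6]
grip_width: 0.597
t 3.2 shift cm [-0.49 -0.39  1.41] turn [-0.15 -0.37  0.28] at [ 491.25 -324.28   48.08] F [ 0.51 -0.15 -0.6 ] g 0.5969072274242748 j [-0.58  0.51 -0.28  0.78 -0.   -0.34]
```

```bash
python3 -m handwheel '[[[-0.5,-0.4,0.7],[0,-0.2,0.1],0.6],[[0,0,0.7],[0,-0.1,0.1],0.6],[[0,0,0],[0,0,0],0.6]]'
python3 rel.py 495 -329.3 34 165.9 0
```

```text
time_s: 3.45
tcp_pos: [496.1, -330.0, 33.5]
orientation: [[-0.97, 0.242, -0.0], [0.242, 0.97, -0.003], [-0.0, -0.003, -1.0]]
ft_force: [-0.1, 0.8, -0.3]
grip_width: 0.593
t 3.45 shift cm [ 0.12  0.04 -0.05] turn [-0.17  0.02  0.09] at [ 496.1  -330.01   33.48] F [-0.09  0.85 -0.29] g 0.5932777550834875 j [-0.59  0.53 -0.29  0.75 -0.   -0.34]
```

```bash
python3 -m handwheel '[[[0.1,0,0],[0,0,0],0],[[0,0,0],[0,0,0],0],[[0,0,0],[0,0,0],0],[[0,0,0],[0,0,0],0],[[0,0,0],[0,0,0],0]]' 90
python3 rel.py 495 -329.3 34 165.9 0
```

```text
time_s: 3.87
tcp_pos: [495.9, -329.9, 34.5]
orientation: [[-0.97, 0.242, 0.001], [0.242, 0.97, -0.003], [-0.002, -0.002, -1.0]]
ft_force: [-0.4, -0.3, -1.2]
grip_width: 0.248
t 3.8667 shift cm [0.1  0.04 0.05] turn [-0.14  0.12  0.08] at [ 495.86 -329.91   34.46] F [-0.38 -0.26 -1.22] g 0.24833737183647256 j [-0.59  0.53 -0.29  0.75 -0.   -0.34]
```

```bash
python3 -m handwheel '[[[0,0,-0.5],[0,0,0],0],[[0,0,-1],[0,0,0],0],[[0,0,-1.5],[0,0,0],0],[[0,0,-2],[0,0,0],0],[[0,0,-2.5],[0,0,0],0],[[0,0,-2.5],[0,0,0],0],[[0,0,-2.5],[0,0,0],0],[[0,0,-2.5],[0,0,0],0],[[0,0,-2],[0,0,0],0],[[0,0,-1],[0,0,0],0],[[0,0,0],[0,0,0],0]]'
python3 rel.py 495 -329.3 34 165.9 0
python3 - <<'E'
from bench import r
import cv2,numpy as np
c=r.camera_info("wrist");im,d=r.get_image("wrist");cv2.imwrite("pics/w3.png",im)
np.savez("w3.npz",d=d,im=im,tcp=r.observe()['tcp_pos'],R=r.observe()['orientation'],**{k:np.array(v) for k,v in c.items()})
E
```

```text
time_s: 4.78
tcp_pos: [493.1, -329.0, 229.2]
orientation: [[-0.97, 0.243, -0.001], [0.243, 0.97, -0.005], [-0.001, -0.005, -1.0]]
ft_force: [0.9, -0.7, -1.8]
grip_width: 0.251
t 4.7833 shift cm [-0.18  0.11 19.52] turn [-0.28  0.03  0.04] at [ 493.12 -329.    229.2 ] F [ 0.89 -0.69 -1.81] g 0.2507104494404902 j [-0.59  0.38  0.01  1.2  -0.   -0.34]
```

View pics/w3.png

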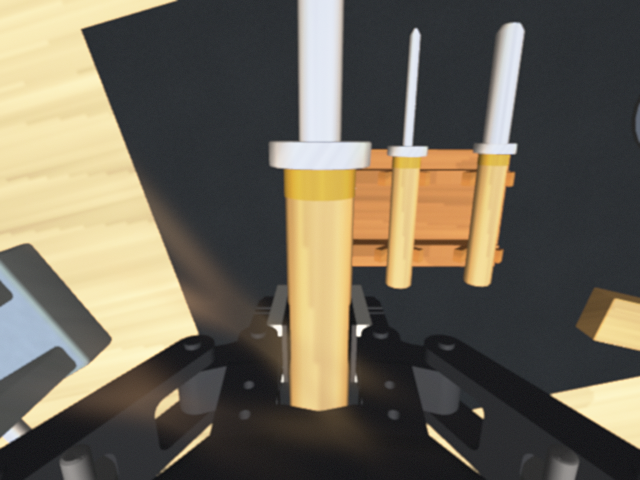

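```bash
python3 - <<'E'
from h import *
np.set_printoptions(precision=2,suppress=True)
w=load('w3.npz');R=w['R'];tc=w['tcp']
o=R.T@(w['origin']-tc);print('cam in tool',o)
for v in list(range(2,130,18))+[150,160]+list(range(205,290,20)):
    L=[];im=w['d'][v]
    row=w['d'][v];ok=(row>20)&(row<190);us=np.where(ok&(np.abs(np.arange(640)-320)<60))[0]
    if len(us)==0: print(v,'none');continue
    m=(us.min()+us.max())/2
    p=R.T@(dep(w,m,v)-tc)
    print(v,us.min(),us.max(),'tool pt',p, row[int(m)])
E
```

```text
cam in tool [  69.58    0.09 -135.23]
2 297 342 tool pt [106.75   0.28 -18.18] 101.55329
20 297 342 tool pt [102.15   0.28 -18.36] 104.61423
38 298 342 tool pt [ 97.44   0.43 -18.6 ] 104.31994
56 298 341 tool pt [ 92.59   0.29 -19.04] 105.42771
74 298 341 tool pt [ 87.91   0.29 -17.79] 106.12063
92 298 341 tool pt [ 82.83   0.29 -18.13] 108.76034
110 298 340 tool pt [ 77.58   0.14 -19.31] 109.1486
128 299 340 tool pt [ 72.35   0.3  -18.5 ] 111.64676
150 269 370 tool pt [ 66.01   0.28 -28.08] 104.460915
160 269 369 tool pt [ 63.18   0.14 -28.36] 104.449295
205 285 353 tool pt [ 48.87   0.14 -22.99] 113.5731
225 286 352 tool pt [ 42.45   0.14 -23.48] 114.8882
245 286 352 tool pt [ 35.78   0.14 -23.65] 116.57193
265 287 351 tool pt [ 28.7    0.14 -23.26] 118.9123
285 277 360 tool pt [ 21.54  -0.03 -23.33] 120.83139
```

Rod held: axis along tool x at z ≈ -11.4 and collar face at tool x ≈ +67.5. The other two rods stay in the rack at (403,215) and (490,215). Next, travel to the pre-insert pose.

```bash
python3 -m handwheel '[[[0,1.5,-0.5],[0,0,-1],0],[[0,3,-0.5],[0,0,-2],0],[[0,3,-0.5],[0,0,-2],0],[[-0.3,3,-0.5],[0,0,-2],0],[[-0.6,3,0],[0,-1,-2],0],[[-0.6,3,0],[0,-1.5,-2],0],[[-0.6,3,0],[0,-2,-2],0],[[-0.6,3,0],[0,-2,-2],0],[[-0.6,3,0],[0,-2,-2],0],[[-0.6,3,0],[0,-2,-2],0],[[-0.6,3,0],[0,-2,-2],0],[[-0.6,3,0],[0,-2,-1],0]]'
python3 rel.py 654.9 246.4 213.8 188.7 30
```

```text
time_s: 5.83
tcp_pos: [556.7, 30.6, 238.1]
orientation: [[-0.96, -0.152, 0.237], [-0.154, 0.988, 0.012], [-0.236, -0.025, -0.972]]
ft_force: [0.1, 0.1, -1.9]
grip_width: 0.252
t 5.8333 shift cm [-12.17  19.89   4.95] turn [ -1.28 -16.36   0.58] at [556.68  30.58 238.09] F [ 0.09  0.08 -1.91] g 0.25177352812705184 j [ 0.06  0.15 -0.32  0.86 -0.   -0.1 ]
```

```bash
python3 -m handwheel '[[[-1.6,2.6,-0.1],[-0.2,-2,0],0],[[-1.6,2.6,-0.1],[-0.2,-2,0],0],[[-1.6,2.6,0],[-0.2,-2,0],0],[[-1.6,2.6,0],[-0.2,-2,0],0],[[-1.6,2.6,0.2],[-0.2,-2,0],0],[[-1.5,2.5,0.3],[-0.2,-2,0],0],[[-1.2,2.0,0.3],[-0.2,-2,0],0],[[-0.6,1,0.3],[0,-1.5,0],0],[[0,0,0],[0,0,0],0],[[0,0,0],[0,0,0],0]]'
python3 rel.py 654.9 246.4 213.8 188.7 30
python3 - <<'E'
from bench import r
import cv2,numpy as np
s=r.observe();c=r.camera_info("wrist");im,d=r.get_image("wrist");cv2.imwrite("pics/w4.png",im)
np.savez("w4.npz",d=d,im=im,tcp=s['tcp_pos'],R=s['orientation'],**{k:np.array(v) for k,v in c.items()})
E
```

```text
time_s: 6.67
tcp_pos: [616.7, 252.2, 249.4]
orientation: [[-0.869, -0.183, 0.46], [-0.161, 0.983, 0.088], [-0.468, 0.002, -0.884]]
ft_force: [-0.1, -0.5, -3.0]
grip_width: 0.251
t 6.6667 shift cm [-1.56 -1.28  4.85] turn [ 1.01 -2.09  1.54] at [616.71 252.2  249.37] F [-0.07 -0.47 -3.  ] g 0.2507072487488493 j [ 0.44  0.19 -0.34  0.57 -0.12  0.23]
```

View pics/w4.png

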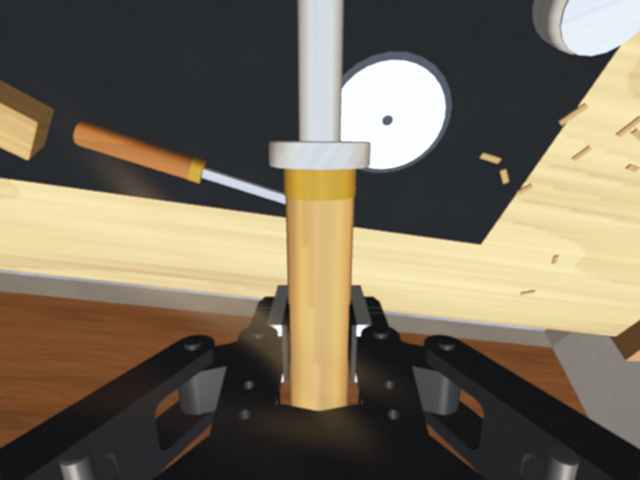

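```bash
python3 - <<'E'
import cv2
a=cv2.imread('pics/scene0.png');b=cv2.imread('pics/top0.png')
x=cv2.resize(a[165:205,375:415],None,fx=14,fy=14,interpolation=cv2.INTER_CUBIC)
cv2.imwrite('pics/z1.png',x)
y=cv2.resize(b[250:290,200:240],None,fx=14,fy=14,interpolation=cv2.INTER_CUBIC)
cv2.imwrite('pics/z2.png',y)
E
```

```text
(no output)
```

View pics/z1.png

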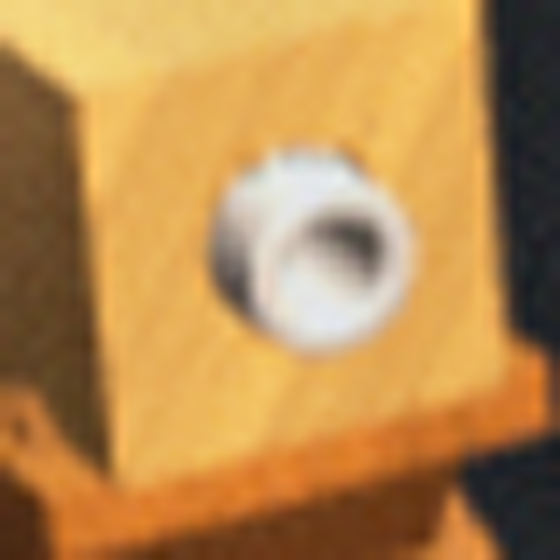

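View pics/z2.png

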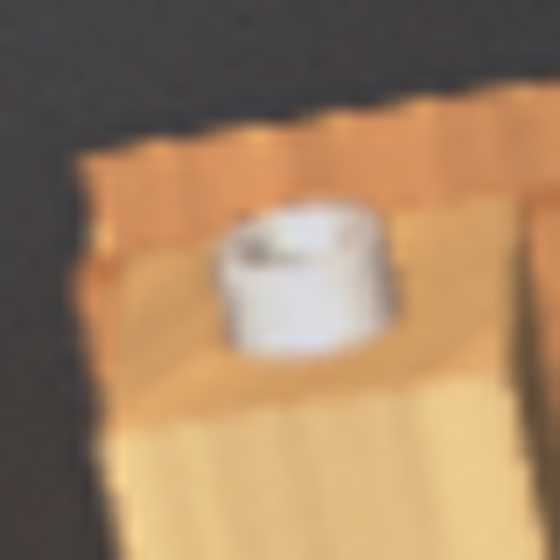

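```bash
python3 - <<'E'
from h import *
np.set_printoptions(precision=1,suppress=True)
t=load('top0.npz');s=load('scene0.npz')
print(atz(s,398.3,183.1,115),atz(t,220.9,266.7,115))
o1,d1=ray(s,398.3,183.1);o2,d2=ray(t,220.9,266.7)
A=np.array([d1,-d2]).T;x=np.linalg.lstsq(A,o2-o1,rcond=None)[0];print(o1+d1*x[0],o2+d2*x[1])
# plane fits with scene depth: end face and top face
def pts(c,poly):
    m=np.zeros((480,640),np.uint8);cv2.fillPoly(m,[np.array(poly,np.int32)],1)
    P=np.array([dep(c,u,v) for v,u in zip(*np.where(m))]);return P
def plane(P):
    for _ in range(3):
        c=P.mean(0);n=np.linalg.svd(P-c)[2][2];e=(P-c)@n;P=P[np.abs(e)<2.5*e.std()+1e-6]
    return c,n,e.std(),len(P)
S=lambda L:[(375+x/14,165+y/14) for x,y in L]
for nm,c,po in[('end',s,[(383,174),(387,173),(388,193),(385,195)]),('end2',s,[(383,173),(405,168),(405,174),(384,176)]),('top',t,[(211,264+18),(233,278),(240,313),(219,316)]),('top s',s,[(366,160),(386,154),(406,163),(382,169)]),]:
    P=pts(c,po);cc,n,e,k=plane(P);n=n*np.sign(n[2]);print(nm,cc,n*100,e,k,'yaw',np.degrees(np.arctan2(n[1],n[0])),'el',np.degrees(np.arcsin(n[2])))
E
```

```text
[460.1 216.8 115. ] [464.1 217.1 115. ]
[463.5 215.2 119.3] [463.8 216.5 119.5]
end [453.4 189.8 111.1] [83.6 27.5 47.5] 1.600837122375918 98 yaw 18.180524046379944 el 28.351393547574848
end2 [439.5 213.3 128.2] [88.9 15.8 43. ] 1.7832974344000814 125 yaw 10.088586154101788 el 25.47408377682549
top [390.5 204.4 115. ] [-27.1  95.4  12.7] 15.626682590400941 825 yaw 105.84942901957517 el 7.273302818733672
top s [390.2 205.1 112.9] [-49.9  -7.7  86.3] 0.6875193911543808 342 yaw -171.1710345585914 el 59.69795096101502
```

```bash
cat > tube.py <<'E'
import sys,numpy as np
from rel import go
def tcp(s,M,yaw=188.8,pitch=30):
    y=np.radians(yaw);q=np.radians(pitch)
    h=np.array([np.cos(y),np.sin(y),0]);k=np.array([0,0,1.])
    tx=h*np.cos(q)-k*np.sin(q);tz=-k*np.cos(q)-h*np.sin(q);ty=np.cross(tz,tx)
    return np.array(M)-s*tx-67.5*tx+11.4*tz-.2*ty
if __name__=='__main__':
    a=[float(v) for v in sys.argv[1:]]
    M=a[1:4] if len(a)>3 else [463,216.5,115]
    p=tcp(a[0],M);print('target',p);go(p,188.8,30)
E
python3 tube.py 140
```

```text
target [646.24840718 244.66596987 208.8773104 ]
t 6.7167 shift cm [-0.61 -1.26  4.85] turn [ 0.96 -2.16  1.44] at [616.35 251.78 248.95] F [-0.3  -0.58 -2.75] g 0.2518284415163967 j [ 0.44  0.19 -0.34  0.57 -0.12  0.23]
```

```bash
python3 -m handwheel '[[[-0.1,-0.3,1.2],[0.3,-0.7,0.5],0],[[-0.2,-0.4,1.2],[0.3,-0.7,0.4],0],[[-0.2,-0.4,1.2],[0.3,-0.7,0.4],0],[[-0.1,-0.2,1],[0.1,0,0.2],0],[[0,0,0],[0,0,0],0],[[0,0,0],[0,0,0],0]]'
python3 tube.py 140
```

```text
time_s: 7.22
tcp_pos: [643.3, 236.8, 207.7]
orientation: [[-0.862, -0.145, 0.486], [-0.128, 0.989, 0.069], [-0.491, -0.003, -0.871]]
ft_force: [-0.6, 0.3, -1.7]
grip_width: 0.253
target [646.24840718 244.66596987 208.8773104 ]
t 7.2167 shift cm [-0.41  0.73  0.09] turn [-0.37 -0.57 -0.3 ] at [643.32 236.83 207.66] F [-0.64  0.34 -1.66] g 0.2531458178301661 j [ 0.41  0.24 -0.41  0.43 -0.13  0.23]
```

```bash
python3 -m handwheel '[[[-0.3,0.7,0],[-0.3,-0.6,-0.3],0],[[0,0,0],[0,0,0],0],[[0,0,0],[0,0,0],0]]'
python3 tube.py 140
python3 - <<'E'
from bench import r
import cv2,numpy as np
for n in("scene","top"):
    im,d=r.get_image(n);s=r.observe();np.savez(f"{n}1.npz",d=d,im=im,tcp=s['tcp_pos'],R=s['orientation'],**{k:np.array(v) for k,v in r.camera_info(n).items()})
    if n=='scene': x=cv2.resize(im[130:240,340:480],None,fx=5,fy=5,interpolation=cv2.INTER_CUBIC)
    else: x=cv2.resize(im[180:300,170:270],None,fx=5,fy=5,interpolation=cv2.INTER_CUBIC)
    cv2.imwrite(f"pics/{n}1.png",x)
E
```

```text
time_s: 7.47
tcp_pos: [645.1, 243.9, 210.1]
orientation: [[-0.856, -0.152, 0.495], [-0.132, 0.988, 0.075], [-0.501, -0.001, -0.866]]
ft_force: [-0.3, 0.4, -1.7]
grip_width: 0.252
target [646.24840718 244.66596987 208.8773104 ]
t 7.4667 shift cm [-0.05  0.06  0.17] turn [-0.06  0.04 -0.04] at [645.05 243.86 210.08] F [-0.34  0.43 -1.68] g 0.25232863798521715 j [ 0.42  0.24 -0.41  0.42 -0.13  0.23]
```

View pics/scene1.png

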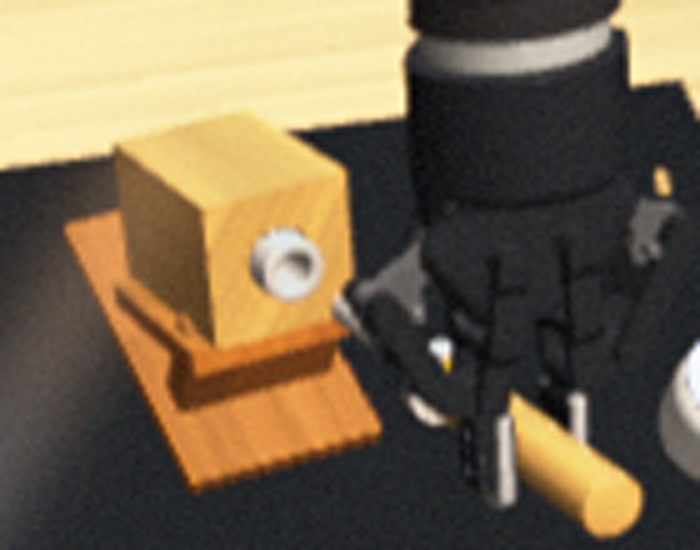

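View pics/top1.png

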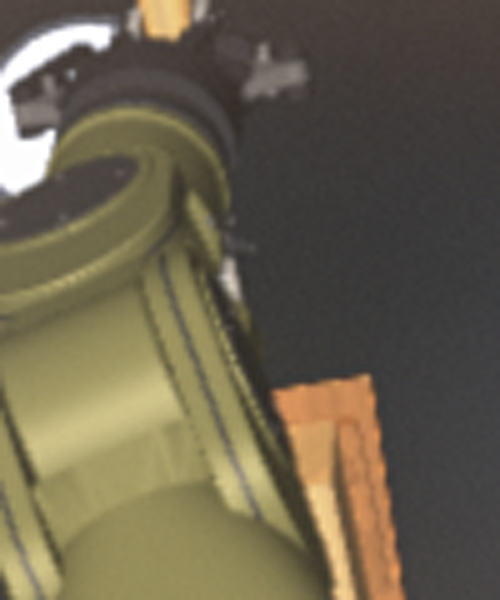

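```bash
python3 - <<'E'
from h import *
np.set_printoptions(precision=1,suppress=True)
for n,ox,oy in(('scene',340,130),('top',170,180)):
    c=load(n+'1.npz');R=c['R'];tc=c['tcp']
    for nm,x in(('tip',90),('collar',0),('rear',-128)):
        P=tc+R@np.array([67.5+x,.2,-11.4]);u,v=proj(c,P);print(n,nm,P,'crop',(u-ox+.5)*5-.5,(v-oy+.5)*5-.5)
    for P in([463,216.5,115],):
        u,v=proj(c,P);print(n,'mouth',(u-ox+.5)*5-.5,(v-oy+.5)*5-.5)
E
```

```text
scene tip [504.9 222.7 141.3] crop 343.07486144925247 305.8546577673902
scene collar [581.9 234.5 186.4] crop 443.6590061958294 380.11346668457077
scene rear [691.3 251.4 250.6] crop 619.316503259847 509.79709169537
scene mouth 294.53552865858865 272.4695666271658
top tip [504.9 222.7 141.3] crop 238.70431284869466 346.95808012905513
top collar [581.9 234.5 186.4] crop 202.00146053237955 173.80191317686905
top rear [691.3 251.4 250.6] crop 146.3807544182397 -88.60462108633374
top mouth 257.77771008282866 437.7930640995403
```

The scene crop shows the rod tip at (345,303) and the bore at (293,267). Both agree with the model to about 1 mm, so I'm advancing along the bore.

```bash
python3 -m handwheel '[[[0.8,0.06,0.15],[0,0,0],0],[[1,0,0],[0,0,0],0],[[1,0,0],[0,0,0],0],[[0.6,0,0],[0,0,0],0],[[0,0,0],[0,0,0],0],[[0,0,0],[0,0,0],0]]'
python3 tube.py 100
python3 - <<'E'
from bench import r
import cv2,numpy as np
im,d=r.get_image("scene")
cv2.imwrite("pics/scene2.png",cv2.resize(im[160:220,375:445],None,fx=10,fy=10,interpolation=cv2.INTER_CUBIC))
E
```

```text
time_s: 8.07
tcp_pos: [612.6, 240.3, 190.7]
orientation: [[-0.855, -0.153, 0.495], [-0.133, 0.988, 0.077], [-0.501, -0.0, -0.865]]
ft_force: [0.7, 0.3, -1.5]
grip_width: 0.252
target [612.01517186 239.36638505 188.8773104 ]
t 8.0667 shift cm [ 0.15 -0.08  0.12] turn [0.   0.07 0.03] at [612.59 240.29 190.65] F [ 0.68  0.33 -1.48] g 0.2524652947481463 j [ 0.44  0.21 -0.51  0.35 -0.14  0.25]
```

View pics/scene2.png

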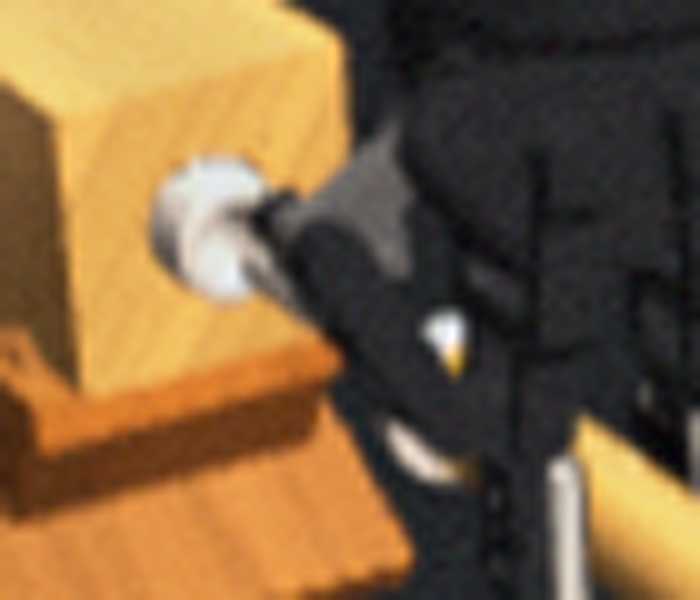

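```bash
python3 -m handwheel '[[[0.5,-0.08,0.12],[0,0,0],0],[[0.6,0,0.05],[0,0,0],0],[[0.6,0,0],[0,0,0],0],[[0.4,0,0],[0,0,0],0],[[0,0,0],[0,0,0],0]]'
python3 tube.py 80
```

```text
time_s: 8.53
tcp_pos: [595.2, 236.8, 178.3]
orientation: [[-0.854, -0.153, 0.496], [-0.132, 0.988, 0.077], [-0.502, 0.0, -0.865]]
ft_force: [-0.8, -0.1, -2.7]
grip_width: 0.252
target [594.89855419 236.71659264 178.8773104 ]
t 8.5333 shift cm [-0.   -0.   -0.06] turn [ 0.02  0.16 -0.01] at [595.19 236.77 178.3 ] F [-0.79 -0.05 -2.71] g 0.2521416285206016 j [ 0.45  0.19 -0.57  0.31 -0.15  0.26]
```

```bash
python3 -m handwheel '[[[0.5,0,-0.04],[0,0.1,0],0],[[0.6,0,0],[0,0,0],0],[[0.6,0,0],[0,0,0],0],[[0.6,0,0],[0,0,0],0],[[0.3,0,0],[0,0,0],0],[[0,0,0],[0,0,0],0]]'
python3 tube.py 50
```

```text
time_s: 9.03
tcp_pos: [570.1, 232.8, 164.2]
orientation: [[-0.855, -0.153, 0.495], [-0.132, 0.988, 0.077], [-0.501, 0.0, -0.866]]
ft_force: [-0.1, 0.1, -2.1]
grip_width: 0.257
target [569.2236277  232.74190402 163.8773104 ]
t 9.0333 shift cm [ 0.09  0.   -0.02] turn [ 0.02  0.05 -0.01] at [570.1  232.84 164.19] F [-0.07  0.13 -2.08] g 0.2574027793126097 j [ 0.47  0.17 -0.64  0.26 -0.15  0.27]
```

```bash
python3 -m handwheel '[[[0.6,0,0],[0,0,0],0],[[0.6,0,0],[0,0,0],0],[[0.6,0,0],[0,0,0],0],[[0.6,0,0],[0,0,0],0],[[0.6,0,0],[0,0,0],0],[[0.6,0,0],[0,0,0],0],[[0.3,0,0],[0,0,0],0],[[0,0,0],[0,0,0],0]]'
python3 tube.py 10
```

```text
time_s: 9.7
tcp_pos: [532.9, 227.1, 142.5]
orientation: [[-0.855, -0.153, 0.495], [-0.132, 0.988, 0.077], [-0.501, 0.0, -0.866]]
ft_force: [0.1, 1.1, -2.5]
grip_width: 0.252
target [534.99039238 227.44231919 143.8773104 ]
t 9.7 shift cm [-0.26  0.   -0.01] turn [ 0.03  0.05 -0.  ] at [532.86 227.08 142.52] F [ 0.1   1.08 -2.48] g 0.2523577674117003 j [ 0.49  0.14 -0.74  0.18 -0.17  0.3 ]
```

```bash
python3 -m handwheel '[[[0.3,0,0],[0,0,0],0],[[0.2,0,0],[0,0,0],0],[[0.1,0,0],[0,0,0],0],[[0,0,0],[0,0,0],0]]'
python3 tube.py 0
python3 -m handwheel '[[[0.2,0,0],[0,0,0],0],[[0.2,0,0],[0,0,0],0]]'
python3 tube.py 0
```

```text
time_s: 10.03
tcp_pos: [528.5, 226.7, 140.3]
orientation: [[-0.854, -0.153, 0.497], [-0.132, 0.988, 0.078], [-0.503, 0.001, -0.864]]
ft_force: [-0.7, 0.0, -2.1]
grip_width: 0.254
target [526.43208355 226.11742298 138.8773104 ]
t 10.0333 shift cm [ 0.26 -0.03  0.02] turn [ 0.04  0.22 -0.02] at [528.5  226.71 140.3 ] F [-0.68  0.02 -2.15] g 0.2539123130279788 j [ 0.5   0.14 -0.76  0.17 -0.17  0.3 ]
time_s: 10.2
tcp_pos: [528.1, 226.9, 140.6]
orientation: [[-0.851, -0.152, 0.503], [-0.13, 0.988, 0.078], [-0.509, 0.001, -0.861]]
ft_force: [2.5, -1.9, -0.3]
grip_width: 0.247
target [526.43208355 226.11742298 138.8773104 ]
t 10.2 shift cm [ 0.24 -0.05  0.06] turn [ 0.02  0.59 -0.1 ] at [528.1  226.86 140.64] F [ 2.49 -1.93 -0.32] g 0.24672706324033683 j [ 0.5   0.14 -0.77  0.16 -0.17  0.3 ]
```

```bash
python3 -m handwheel '[[[0.4,-0.05,0],[0,0.6,0],0],[[0.4,0,0],[0,0.3,0],0]]'
python3 tube.py 0
python3 -m handwheel '[[[0.6,0,0],[0,0.3,0],0],[[0.6,0,0],[0,0.3,0],0]]'
python3 tube.py 0
```

```text
time_s: 10.37
tcp_pos: [527.6, 226.9, 141.5]
orientation: [[-0.852, -0.149, 0.501], [-0.128, 0.989, 0.078], [-0.507, 0.002, -0.862]]
ft_force: [7.3, -1.4, -1.8]
grip_width: 0.254
target [526.43208355 226.11742298 138.8773104 ]
t 10.3667 shift cm [ 0.24 -0.06  0.16] turn [ 0.01  0.47 -0.25] at [527.63 226.87 141.49] F [ 7.26 -1.43 -1.77] g 0.2543567363523047 j [ 0.5   0.13 -0.76  0.17 -0.17  0.31]
time_s: 10.53
tcp_pos: [527.1, 227.0, 142.6]
orientation: [[-0.848, -0.145, 0.51], [-0.123, 0.989, 0.077], [-0.515, 0.002, -0.857]]
ft_force: [10.5, -1.0, -2.3]
grip_width: 0.252
target [526.43208355 226.11742298 138.8773104 ]
t 10.5333 shift cm [ 0.26 -0.08  0.28] turn [-0.11  1.03 -0.46] at [527.09 227.01 142.59] F [10.45 -0.98 -2.34] g 0.2517054195734866 j [ 0.5   0.13 -0.77  0.16 -0.18  0.31]
```

```bash
python3 -m handwheel '[[[0.1,-0.06,0.25],[0,1,-0.4],0],[[0.2,0,0.1],[0,0.3,0],0]]'
python3 tube.py 0
python3 - <<'E'
from bench import r
import cv2,numpy as np
im,d=r.get_image("scene")
cv2.imwrite("pics/scene3.png",cv2.resize(im[150:220,375:445],None,fx=8,fy=8,interpolation=cv2.INTER_CUBIC))
s=r.observe();im,d=r.get_image("wrist")
cv2.imwrite("pics/w5.png",im)
np.savez("w5.npz",d=d,im=im,tcp=s['tcp_pos'],R=s['orientation'],**{k:np.array(v) for k,v in r.camera_info('wrist').items()})
E
```

```text
time_s: 10.7
tcp_pos: [528.2, 227.1, 139.8]
orientation: [[-0.857, -0.151, 0.493], [-0.131, 0.989, 0.075], [-0.499, 0.0, -0.867]]
ft_force: [8.6, 2.1, 2.3]
grip_width: 0.253
target [526.43208355 226.11742298 138.8773104 ]
t 10.7 shift cm [ 0.21 -0.07 -0.02] turn [-0.05 -0.08 -0.11] at [528.21 227.06 139.78] F [8.57 2.12 2.31] g 0.2527309371620563 j [ 0.5   0.14 -0.75  0.18 -0.17  0.3 ]
```

View pics/scene3.png

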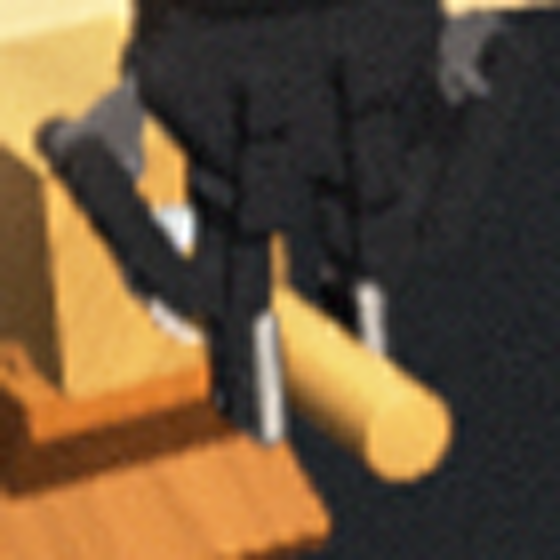

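View pics/w5.png

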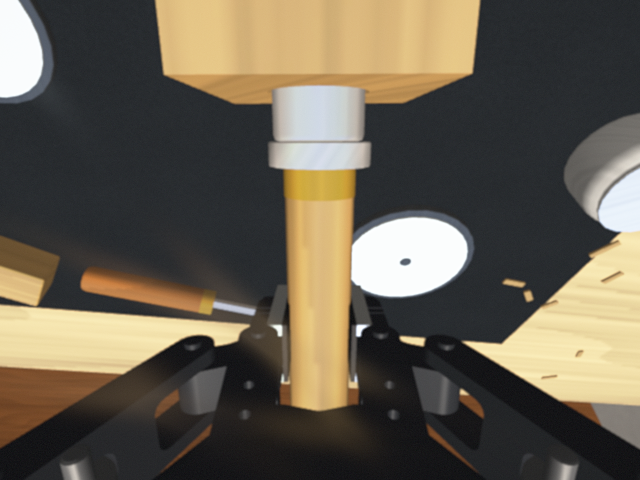

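The wrist view shows the collar (320,154) right up against the tube (318,115). One firm, aligned press, then I'll check.

```bash
python3 -m handwheel '[[[0.5,-0.06,0.05],[0,0.2,-0.1],0],[[0.5,0,0.12],[0,0.5,0],0]]'
python3 tube.py 0
python3 -m handwheel '[[[0.5,0,0.12],[0,0.5,-0.1],0],[[0.4,0,0.15],[0,0.5,0],0]]'
python3 tube.py 0
python3 - <<'E'
from bench import r
import cv2,numpy as np
im,d=r.get_image("wrist")
cv2.imwrite("pics/w6.png",cv2.resize(im[60:210,240:400],None,fx=4.8,fy=4,interpolation=cv2.INTER_CUBIC)[:600])
E
```

```text
time_s: 10.97
tcp_pos: [528.3, 227.3, 139.7]
orientation: [[-0.854, -0.15, 0.498], [-0.129, 0.989, 0.076], [-0.504, 0.0, -0.864]]
ft_force: [7.9, -3.0, 4.5]
grip_width: 0.252
target [526.43208355 226.11742298 138.8773104 ]
t 10.9667 shift cm [ 0.22 -0.09 -0.03] turn [-0.07  0.27 -0.17] at [528.32 227.33 139.71] F [ 7.93 -3.04  4.48] g 0.25169078301253595 j [ 0.5   0.14 -0.76  0.17 -0.17  0.31]
time_s: 11.13
tcp_pos: [528.8, 227.4, 139.0]
orientation: [[-0.855, -0.148, 0.497], [-0.128, 0.989, 0.074], [-0.503, -0.001, -0.864]]
ft_force: [3.7, -0.9, 3.6]
grip_width: 0.256
target [526.43208355 226.11742298 138.8773104 ]
t 11.1333 shift cm [ 0.23 -0.1  -0.12] turn [-0.17  0.18 -0.23] at [528.83 227.44 138.97] F [ 3.68 -0.86  3.59] g 0.255567741802093 j [ 0.5   0.14 -0.76  0.17 -0.17  0.31]
```

View pics/w6.png

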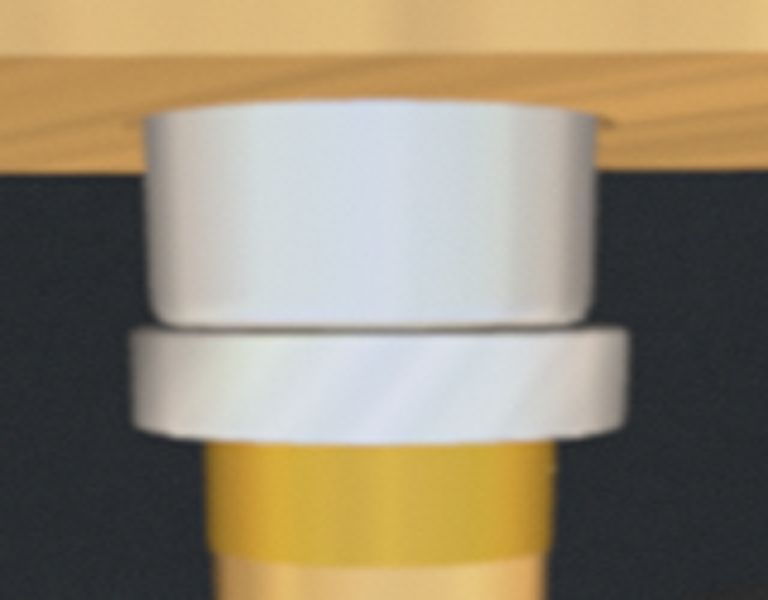

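```bash
python3 -m handwheel '[[[1,0,0.05],[0,0.3,0],0],[[1.5,-0.05,0.2],[0,0.8,-0.2],0],[[1.5,0,0.3],[0,1,-0.1],0]]' 110
python3 tube.py 0
python3 - <<'E'
from bench import r
import cv2,numpy as np
im,d=r.get_image("wrist")
cv2.imwrite("pics/w7.png",cv2.resize(im[60:210,240:400],None,fx=4.8,fy=4,interpolation=cv2.INTER_CUBIC)[:600])
E
```

```text
time_s: 11.43
tcp_pos: [528.7, 228.0, 139.2]
orientation: [[-0.839, -0.139, 0.526], [-0.119, 0.99, 0.072], [-0.53, -0.002, -0.848]]
ft_force: [14.5, -6.2, 15.9]
grip_width: 0.248
target [526.43208355 226.11742298 138.8773104 ]
t 11.4333 shift cm [ 0.23 -0.16 -0.11] turn [-0.53  2.03 -0.64] at [528.73 228.02 139.21] F [14.49 -6.24 15.94] g 0.24771498062591688 j [ 0.51  0.14 -0.79  0.12 -0.2   0.32]
```

View pics/w7.png

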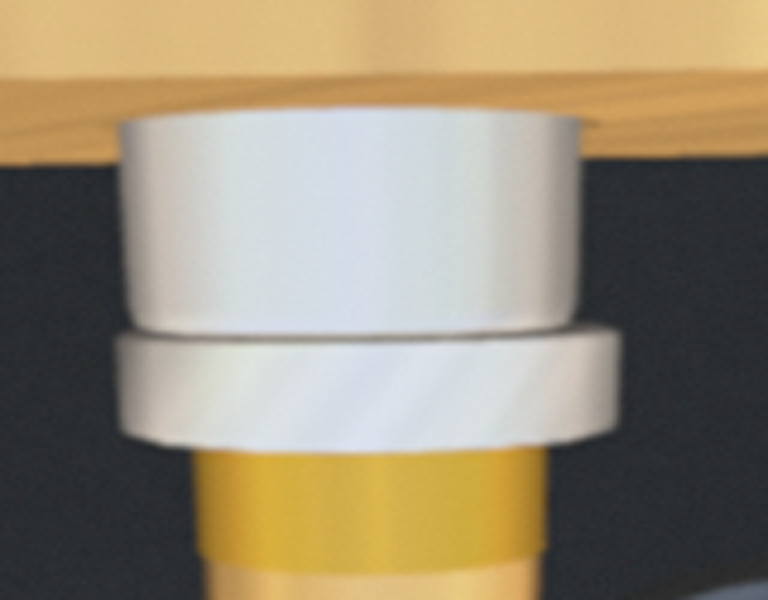

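The rod is stopped hard on the rim: 22 N with no further travel. I'll realign, press lightly once more, then draw out.

```bash
python3 -m handwheel '[[[0.1,-0.1,0],[-0.4,1.8,-0.6],0],[[0.2,-0.06,0.03],[0,0.3,0],0],[[0.2,-0.05,0.03],[0,0.2,0],0]]'
python3 tube.py 0
```

```text
time_s: 11.73
tcp_pos: [528.3, 226.6, 140.0]
orientation: [[-0.855, -0.15, 0.497], [-0.129, 0.989, 0.077], [-0.503, 0.001, -0.864]]
ft_force: [4.8, 0.1, -0.0]
grip_width: 0.251
target [526.43208355 226.11742298 138.8773104 ]
t 11.7333 shift cm [ 0.22 -0.02 -0.  ] turn [-0.02  0.18 -0.17] at [528.33 226.61 139.97] F [ 4.84  0.14 -0.02] g 0.2514321814593812 j [ 0.5   0.14 -0.76  0.17 -0.17  0.3 ]
```

```bash
python3 -m handwheel '[[[-0.5,0,0],[0,0.1,-0.1],0],[[-0.8,0,0],[0,0,0],0],[[-1,0,0],[0,0,0],0],[[-1,0,0],[0,0,0],0],[[-1,0,0],[0,0,0],0],[[-0.5,0,0],[0,0,0],0],[[0,0,0],[0,0,0],0]]'
python3 tube.py 48
```

```text
time_s: 12.32
tcp_pos: [562.2, 231.1, 155.0]
orientation: [[-0.866, -0.156, 0.474], [-0.138, 0.988, 0.072], [-0.48, -0.003, -0.877]]
ft_force: [-0.7, -0.4, -1.8]
grip_width: 0.249
target [567.51196594 232.47692477 162.8773104 ]
t 12.3167 shift cm [-0.86  0.05 -0.43] turn [-0.05 -1.32  0.21] at [562.2  231.13 154.99] F [-0.73 -0.4  -1.76] g 0.24943857730649022 j [ 0.47  0.18 -0.64  0.27 -0.15  0.27]
```

```bash
python3 -m handwheel '[[[-0.4,0,-0.3],[0,-1,0.1],0],[[-0.6,0,-0.1],[0,-0.3,0.1],0],[[-0.6,0,0],[0,0,0],0],[[-0.6,0,0],[0,0,0],0],[[-0.3,0,0],[0,0,0],0],[[0,0,0],[0,0,0],0]]'
python3 tube.py 70
```

```text
time_s: 12.82
tcp_pos: [584.1, 233.8, 172.6]
orientation: [[-0.855, -0.151, 0.497], [-0.132, 0.988, 0.074], [-0.502, -0.002, -0.865]]
ft_force: [0.6, -0.4, -1.4]
grip_width: 0.248
target [586.34024536 235.39169643 173.8773104 ]
t 12.8167 shift cm [-0.28  0.12  0.01] turn [-0.16  0.15 -0.01] at [584.12 233.79 172.57] F [ 0.55 -0.36 -1.45] g 0.24810379220342996 j [ 0.46  0.18 -0.6   0.29 -0.15  0.26]
```

```bash
python3 -m handwheel '[[[-0.6,0.1,0],[0,0,0],0],[[-0.8,0,0],[0,0,0],0],[[-0.8,0,0],[0,0,0],0],[[-0.8,0,0],[0,0,0],0],[[-0.8,0,0],[0,0,0],0],[[-0.8,0,0],[0,0,0],0],[[-0.4,0,0],[0,0,0],0],[[0,0,0],[0,0,0],0],[[0,0,0],[0,0,0],0]]'
python3 tube.py 130
python3 - <<'E'
from bench import r
import cv2,numpy as np
s=r.observe();c=r.camera_info("wrist");im,d=r.get_image("wrist");cv2.imwrite("pics/w8.png",im)
np.savez("w8.npz",d=d,im=im,tcp=s['tcp_pos'],R=s['orientation'],**{k:np.array(v) for k,v in c.items()})
E
```

```text
time_s: 13.57
tcp_pos: [632.9, 242.3, 201.1]
orientation: [[-0.854, -0.151, 0.498], [-0.131, 0.989, 0.074], [-0.504, -0.002, -0.864]]
ft_force: [-0.1, -0.3, -3.0]
grip_width: 0.248
target [637.69009835 243.34107367 203.8773104 ]
t 13.5667 shift cm [-0.57  0.03  0.  ] turn [-0.17  0.24 -0.04] at [632.86 242.3  201.05] F [-0.13 -0.32 -3.01] g 0.2482496095510334 j [ 0.43  0.23 -0.45  0.38 -0.14  0.24]
```

View pics/w8.png

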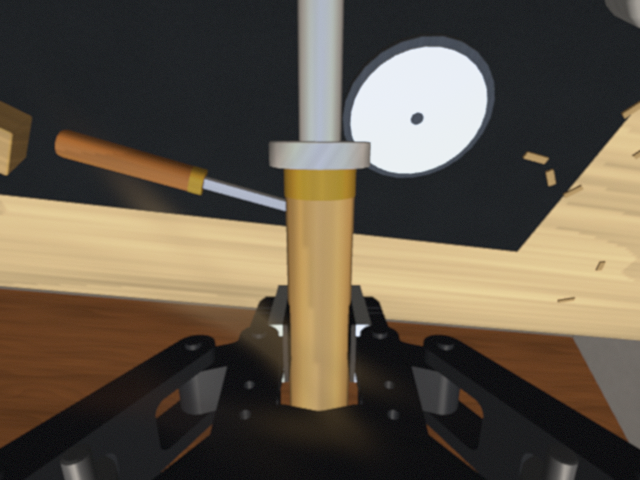

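```bash
python3 - <<'E'
from h import *
np.set_printoptions(precision=2,suppress=True)
w=load('w8.npz');R=w['R'];tc=w['tcp']
for v in list(range(2,130,18))+[150,160]+list(range(205,270,20)):
    row=w['d'][v];us=np.where((row>20)&(row<190)&(np.abs(np.arange(640)-320)<60))[0]
    m=(us.min()+us.max())/2
    print(v,us.min(),us.max(),R.T@(dep(w,m,v)-tc))
for v in(140,141,142,143):
    o,d=ray(w,320,v);o=R.T@(o-tc);d=R.T@d;print(v,o+d*(-28.4-o[2])/d[2], w['d'][v,316:324:3])
E
```

```text
2 297 342 [106.59   0.06 -18.4 ]
20 297 342 [102.3    0.06 -17.61]
38 298 342 [ 97.68   0.21 -17.53]
56 298 341 [ 93.19   0.07 -16.1 ]
74 298 341 [ 87.91   0.07 -18.24]
92 298 341 [ 83.01   0.07 -17.43]
110 298 340 [ 77.88  -0.08 -17.2 ]
128 299 340 [ 72.59   0.08 -16.56]
150 269 370 [ 66.22   0.07 -26.81]
160 269 369 [ 63.36  -0.08 -26.71]
205 285 353 [ 49.06  -0.07 -21.85]
225 286 352 [ 42.68  -0.07 -22.56]
245 286 351 [ 35.8   -0.23 -22.02]
265 287 351 [ 28.83  -0.07 -22.02]
140 [ 69.04   0.21 -28.4 ] [113.54 111.98 112.13]
141 [ 68.76   0.21 -28.4 ] [112.64 113.33 112.57]
142 [ 68.49   0.21 -28.4 ] [103.39 104.05 102.8 ]
143 [ 68.21   0.21 -28.4 ] [104.61 103.87 104.44]
```

The rod is out, still aligned with tool x, and has not slipped. Now level it and go to the middle plate.

```bash
python3 -m handwheel '[[[-1,-0.5,0],[0,1,0],0],[[-0.5,-1.5,0],[0,3,0],0],[[0,-2.2,0],[0,3,0],0],[[0,-2.2,0],[0,3,0],0],[[0,-2.2,0],[0,3,0],0],[[0,-2.2,0],[0,3,0],0],[[0,-2.2,0],[0,3,0],0],[[0,-2,0],[0,3,0],0],[[0,-1.5,0],[0,3,0],0],[[0,-1,0],[0,2,0],0],[[0,0,0],[0,0,0],0]]'
python3 rel.py 641 50.5 138.7 188.8 0
```

```text
time_s: 14.53
tcp_pos: [667.2, 63.8, 204.4]
orientation: [[-0.987, -0.158, 0.027], [-0.158, 0.987, 0.001], [-0.027, -0.003, -1.0]]
ft_force: [0.3, 0.9, -1.8]
grip_width: 0.244
t 14.5333 shift cm [ 2.97 -0.88  6.49] turn [-0.18  1.54  0.27] at [667.18  63.79 204.38] F [ 0.33  0.88 -1.83] g 0.24350552848165416 j [ 0.1   0.51  0.15  1.19 -0.   -0.06]
```

```bash
python3 -m handwheel '[[[0.5,-0.1,0.8],[0,0.4,0.1],0],[[0.6,-0.2,1.2],[0,0.4,0.1],0],[[0.6,-0.2,1.2],[0,0.4,0],0],[[0.6,-0.2,1.2],[0,0.2,0],0],[[0.5,-0.1,1.2],[0,0,0],0],[[0.2,-0.1,0.8],[0,0,0],0],[[0,0,0],[0,0,0],0],[[0,0,0],[0,0,0],0]]'
python3 rel.py 641 50.5 138.7 188.8 0
```

```text
time_s: 15.2
tcp_pos: [632.7, 54.6, 133.2]
orientation: [[-0.987, -0.158, 0.003], [-0.158, 0.987, -0.0], [-0.003, -0.001, -1.0]]
ft_force: [0.2, -0.4, -3.0]
grip_width: 0.249
t 15.2 shift cm [-0.76 -0.53 -0.55] turn [-0.06  0.19  0.32] at [632.71  54.57 133.19] F [ 0.2  -0.38 -3.05] g 0.24854370546977003 j [ 0.09  0.5  -0.05  1.02 -0.   -0.07]
```

```bash
python3 -m handwheel '[[[-0.7,-0.5,-0.5],[0,0.1,0.2],0],[[0,0,0],[0,0,0],0],[[0,0,0],[0,0,0],0]]'
python3 rel.py 641 50.5 138.7 188.8 0
python3 - <<'E'
from bench import r
import cv2,numpy as np
from h import *
np.set_printoptions(precision=1,suppress=True)
for n in("scene","top"):
    im,d=r.get_image(n);s=r.observe();c={k:np.array(v) for k,v in r.camera_info(n).items()}
    cv2.imwrite(f"pics/{n}5.png",im)
    np.savez(f"{n}5.npz",d=d,im=im,tcp=s['tcp_pos'],R=s['orientation'],**c)
    tip=s['tcp_pos']+s['orientation']@np.array([156.8,.1,-11.3]);print(n,tip,proj(c,tip),proj(c,[486,26.5,7]))
E
```

```text
time_s: 15.45
tcp_pos: [640.0, 52.4, 139.3]
orientation: [[-0.988, -0.157, 0.003], [-0.157, 0.988, 0.0], [-0.003, -0.0, -1.0]]
ft_force: [-0.4, 0.2, -2.8]
grip_width: 0.253
t 15.45 shift cm [-0.07 -0.2   0.06] turn [-0.02  0.17  0.23] at [640.01  52.39 139.32] F [-0.36  0.2  -2.76] g 0.252975561103198 j [ 0.08  0.51 -0.02  1.04 -0.   -0.08]
scene [485.6  27.9 150.3] (np.float64(317.8834492526355), np.float64(193.27055739059568)) (np.float64(316.9646887907118), np.float64(230.87630056318372))
top [485.5  27.8 150.2] (np.float64(298.7234478507907), np.float64(256.6160388676803)) (np.float64(299.5474404171922), np.float64(260.804640609966))
```

View pics/scene5.png

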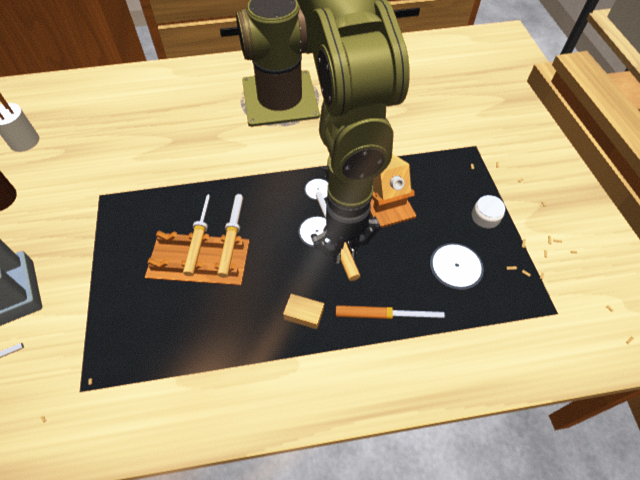

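View pics/top5.png

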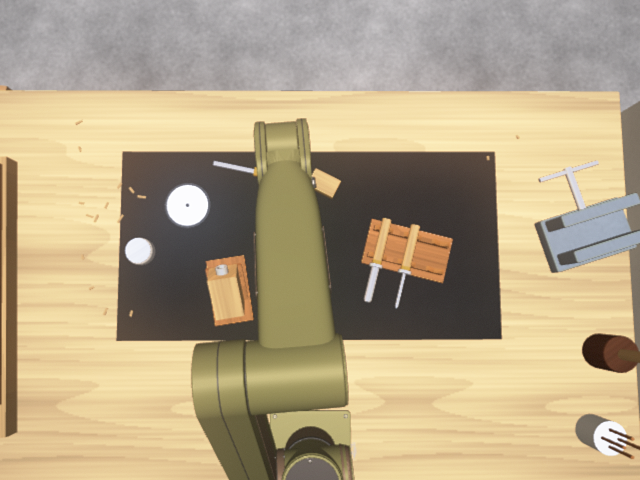

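```bash
python3 -m handwheel '[[[-0.05,-0.15,0.03],[0,0.15,0.2],0],[[0,0,0],[0,0,0],0],[[0,0,0],[0,0,0],0],[[0,0,0],[0,0,0],0],[[0,0,0],[0,0,0],0],[[0,0,0],[0,0,0],0]]'
python3 - <<'E'
from bench import r
import cv2,numpy as np
from h import *
np.set_printoptions(precision=2,suppress=True)
im,d=r.get_image("scene");s=r.observe();c={k:np.array(v) for k,v in r.camera_info("scene").items()}
cv2.imwrite("pics/scene6.png",cv2.resize(im[170:290,290:370],None,fx=5,fy=5,interpolation=cv2.INTER_CUBIC))
tip=s['tcp_pos']+s['orientation']@np.array([156.8,.1,-11.3]);u,v=proj(c,tip)
print(s['time_s'],tip,((u-290+.5)*5-.5,(v-170+.5)*5-.5),s['joint_velocities'],s['orientation'],s['ft_force'])
E
```

```text
time_s: 16.05
tcp_pos: [641.1, 51.2, 139.6]
orientation: [[-0.988, -0.153, 0.002], [-0.153, 0.988, -0.0], [-0.002, -0.001, -1.0]]
ft_force: [0.3, 0.2, -2.5]
grip_width: 0.249
16.1 [486.09  27.26 150.62] (np.float64(140.19257429179856), np.float64(118.89711559797558)) [ 0.  0. -0.  0.  0. -0.] [[-0.99 -0.15  0.  ]
 [-0.15  0.99 -0.  ]
 [-0.   -0.   -1.  ]] [ 0.49  0.46 -1.84]
```

View pics/scene6.png

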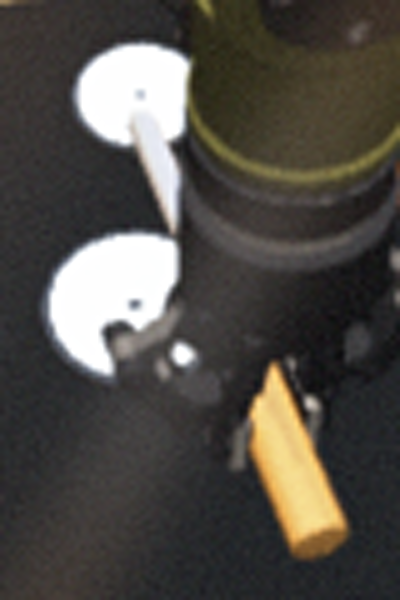

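```bash
python3 -c "
from bench import r
print(r.sign_off())"
```

```text
the job is handed in; nothing more can be done
None
```

I took the medium gauge from the rack and pushed it into the tube until its collar stopped on the rim. I then drew it right out and handed the job in at 16.1 s, still holding the rod level over the middle reading plate.

- **Seating:** the push met a hard stop, with about 22 N and no further travel. The wrist picture showed the collar against the rim with only a hairline dark edge. The stop came about 2 mm earlier than my model predicted, within the calibration and grip-position error. The hardest push tilted the rod about 2°, so I realigned it to under 0.3° and pressed lightly again before withdrawing.
- **Withdrawal:** the tool sagged about 4 mm and 1.3° part-way out. I corrected it; the forces stayed small and the rod did not slip in the grip.
- **Final pose:** by my model the tip is at (486.1, 27.3, 150.6) mm, against a plate centre of about (486, 26.5) mm. Joint speeds read zero. In the last scene crop the tip lay about 1 px from the predicted spot. The arm hid it from the top camera, so the last check is from one camera only.
- **Rest of the scene:** the other two rods are still in the rack. The tin, and the offcut and gouge as far as the arm left them in view, looked unmoved in the last full pictures by eye.

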